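# Hang the drying rack on the keeper peg

### The job

Draw the crucible drying rack out of the grey dock by the eye on its top, stand it upright on the open bench and let go. Then take it again by one of its blue side ears and hang it by its eye on the stand's horizontal peg: push the eye along the peg past the yellow flap, which the eye lifts and which then must fall shut again behind it, and leave the rack hanging still. Do not disturb the wash bottle, the beaker and the timer.

Things in the scene. Friction and masses are not known exactly. Their poses are not given: they have to be found in the camera images.
- rack_mid (a point): Centre of the drying rack (loose, 0.22 kg, symmetric), 65 mm above its underside; x = through its thickness (axis of the eye), y = its 180 mm length, z up. Steel foot 50 (x) x 90 (y) x 8 mm with small white pegs; on it an aluminium plate 10 mm thick, 90 mm wide, up to 82 mm; on top the hanging eye, at the sides two blue ears. 132 mm high in all. It starts in the dock, axes as the dock's.
- rack_eye (a point): Centre of the rack's hanging eye, 102 mm above the rack's underside. A flat loop 10 mm thick (x), 60 mm wide outside; opening 40 mm wide and 40 mm high with cut upper corners; its top bar is 10 mm high, with underside 20 mm and top 30 mm above this point. Axes as the rack's.
- ear_left (a point): Grip point on the rack's +y blue ear: 75 mm from the rack's middle along y, 65 mm above its underside. The ear is 12 mm thick (x), spans 45 to 90 mm from the middle and 50 to 80 mm above the underside. Below it is free space.
- ear_right (a point): The same on the rack's -y ear.
- dock: Grey plastic dock, fixed, 74 (x) x 212 (y) x 80 mm high; origin at the middle of its underside, z up. No floor: the rack stands on the bench in it. Its opening is a cross: a well 62 x 102 mm for the foot and 20 mm wide end slots that hide the ears from the fingers; only the eye stands clear above. Lift the rack 85 mm to clear it. It is on the robot's left or right, the stand on the other side.
- stand: Fixed stand with the peg; origin on the bench under the flap's hinge, x = along the peg from its free tip to the post, z up. Base 80 mm wide, x = -35 to 130 mm, 10 mm high; post 30 mm wide, front face at x = 100 mm, 245 mm high. A bracket arm 16 mm wide runs out from the post above the peg to x = -12 mm, at heights 228 to 240 mm.
- peg_gate (a point): Point on the axis of the horizontal steel peg straight under the flap's hinge, 170 mm above the bench; axes as the stand's (x = towards the post). Peg 12 mm in diameter, rounded free tip (towards the robot) at x = -34 mm, a 24 mm collar at x = 94 to 100 mm. When the rack hangs, its eye centre is 14 mm below the peg's axis and its plate lies across the peg.
- flap (a joint): Yellow gravity flap 24 mm wide, 43 mm long, 4 mm thick, 30 g, hinged under the arm 52 mm above the peg's axis; 0 = hanging, its edge 3 mm above the peg. Swings only inwards, to the post (positive, up to 1.45 rad), pushed by the eye with hardly any force; falls back by its weight. An eye held 6 to 14 mm below the peg's axis has passed it once its centre is 45 mm beyond the hinge.
- wash_bottle: White wash bottle with red cap, loose, 90 x 84 x 186 mm; origin at the middle of its underside. Leave it alone.
- beaker: Clear beaker, loose, 54 mm across, 66 mm high; origin at the middle of its underside. Leave it alone.
- timer: White timer, loose, 38 x 64 x 62 mm; origin at the middle of its underside. Leave it alone.

How it is judged (in metres and radians):
On the way:
1. the rack stands upright on the open bench, out of the dock, released and still (height (world z) of rack_mid below 0.069 m and angle between rack_mid's own z axis and vertical below 0.1 rad and horizontal distance between rack_mid and dock above 0.1 m and contact force between the fingers and rack below 0.1 N and linear speed of rack below 0.03 m/s), for 0.2 s.
At the end, for the whole second after the job is handed in: The rack hangs still and released by its eye on the peg, between flap and post (eye centre 4 to 90 mm beyond the flap's hinge, within 20 mm sideways, 6 to 20 mm below the peg's axis), upright within 0.2 rad, under 0.04 m/s and 0.3 rad/s, the flap shut behind the eye (under 0.12 rad) (x of rack_eye in the frame of peg_gate between 0.004 and 0.09 m and y of rack_eye in the frame of peg_gate between -0.02 and 0.02 m and z of rack_eye in the frame of peg_gate between -0.02 and -0.006 m and angle between rack_mid's own z axis and vertical below 0.2 rad and value of joint flap below 0.12 rad and linear speed of rack below 0.04 m/s and angular speed of rack below 0.3 rad/s and contact force between the fingers and rack below 0.1 N); the robot touches nothing.
It fails at once if the white wash bottle is shifted by more than 40 mm or tipped (distance of wash_bottle from where it was at the start of the episode above 0.04 m or angle between wash_bottle's own z axis and vertical above 0.4 rad).
It fails at once if the beaker is shifted by more than 40 mm or tipped (distance of beaker from where it was at the start of the episode above 0.04 m or angle between beaker's own z axis and vertical above 0.4 rad).
It fails at once if the timer is shifted by more than 40 mm or tipped (distance of timer from where it was at the start of the episode above 0.04 m or angle between timer's own z axis and vertical above 0.4 rad).
It also fails if it takes over 64 s, if anything falls off the work surface, if the arm or the gripper's body presses on something with over 40 N, if the wrist force passes 120 N, or if a joint passes its speed limit or range.

### The arm

A 6-joint arm with a two-finger parallel gripper is mounted at the origin on a cart in front of the work surface, level with it; the furniture and walls round the work are solid. World frame = base frame: x ahead of the robot, y to its left, z up, the work surface at z = 0. Lengths are in mm, angles in rad, forces in N, time in s.
With the tool pointing down it reaches from about 350 to 875 mm from the base axis. Payload 4.2 kg.
Tool frame: the origin (TCP) lies at the very end of the fingers, on their centre line; the grasp point (between the pads) lies 19 mm behind it; z points along the fingers, y is the line along which they close (so a half turn about z gives the same grasp; the last joint's range is limited). The gripper opens to 85 mm and grips with 20 to 120 N. Pads are 22 mm wide; open, the fingers measure 114 mm over their backs; the gripper's body (76 mm by 85 mm) begins 54 mm behind the grasp point. The pads swing forward as they close: fully open they stand 13 mm farther back than shut.
Start: joints at [-0.976, 0.385, 0.008, 0, -1.194, -0.259], TCP at [205.968, -590.065, 231.312] pointing down, gripper open.
Joint ranges: [-3.14, 3.14], [-1.21, 2.06], [-1.07, 1.41], [-3.16, 2.05], [-2.99, -0.16], [-3.1, 3.1]. Speed limits (rad/s): [2.79, 2.79, 3.14, 3.14, 3.14, 3.14].

### API

Orientations are given as a unit quaternion [x, y, z, w].
In Python, from bench import arm, optics gives the robot as it stands. The module is installed in compiled form; this text tells all that it offers.
- The arm moves only by the tool step_arm, never from a script. Its argument "motion" is a list of rows, each an object with "dr": the turn, a rotation vector about the tool's x, y, z in units of 8 degrees (1.0 is 8 degrees), a list of three; "slide": the shift along the tool's x, y, z in mm, a list of three; "jaw": the finger opening in mm, from 0 to 85.4. A call has exactly 8 rows; each row is the pose to reach, as a shift and turn from the pose commanded when the call began, along the tool's axes at that moment; what a row does not reach only later rows make up. A row lasts 1/8 s, in which the tool goes at most 62.5 mm and 10.7 degrees, less where a joint would pass 70% of its speed; a pose out of reach is approached as far as the arm can. A call with a gripper value outside its range is refused whole. The fingers move at their own pace and stop on an object; the grip force is fixed at half the most. Time passes only in rows, so rows that repeat a pose let the fingers close, or fill a call up. It gives the time, the measured TCP pose, the force, the opening and the grip force at its end, in the units of the state.
- arm.read_state(): the state, without advancing time (a new reading comes with each control period).
- optics.get_image(name): name is "scene" or "side" or "wrist"; returns the picture (384x512x3 uint8, blue, green, red); there is no depth.
- optics.camera_info(name): a dict with "camera_matrix" (3x3 intrinsics, pixels), "view" (4x4, takes a point from world to camera coordinates); the wrist camera has in their place "T_tool_cam" (4x4, takes a point from camera to tool coordinates, whose origin is the TCP and whose axes are the flange's). Camera axes: x right, y up, looking along -z (the intrinsics and any distortion apply to the point x, -y, -z); pixel columns grow to the right and rows downward; lengths in mm; the calibration is good to about 2 mm. A picture is of the moment at which its call begins: read the wrist's pose just before it. camera_info takes no time and is no camera call.
- arm.job_done(): hands the job in; it is judged then, once.
The state is a dict: "clock": time; "joints": joint angles; "joint_vel": joint speeds; "joint_efforts": joint torques, N m; "position": TCP position; "ee_rot": TCP orientation; "contact_force": force on the tool from outside, world axes, zero at the start; "wrist_torque": the same for the moment, N m; "gripper_width": finger opening in mm; "grasp_force": force on a finger pad.
Only numpy, scipy, OpenCV 4.12 (cv2) and the standard library are available. Lean on these libraries where they do the work, as an engineer would, in place of code of your own. Each camera call takes 0.05 s, during which the arm holds its last target. There are 200 camera calls.

## Working session

There is one attempt and no reset: what is moved stays moved. The work goes in short steps, Python scripts to look and compute and a tool call to move; the robot and the scene stay as the last step left them, time stands still between calls to the robot, and variables do not carry over. Pictures are saved under pics/ and viewed, at most 10 in all, crops included, and the job is handed in when it is done.

Besides the shell and the picture viewer there is one more tool, called after ">>>" as name(argument=value, ...) on one line, values as JSON. step_arm: Moves the arm, as the interface text tells. Its arguments: {"type":"object","properties":{"motion":{"type":"array","items":{"type":"object","properties":{"dr":{"type":"array","items":{"type":"number"}},"slide":{"type":"array","items":{"type":"number"}},"jaw":{"type":"number"}}}}},"required":["motion"]}

```bash
mkdir -p pics
python3 - <<'E'
from bench import arm, optics
import cv2,numpy as np
np.set_printoptions(precision=4,suppress=True)
s=arm.read_state();print(s['position'],s['ee_rot'],s['clock'])
for n in('scene','side','wrist'):
    cv2.imwrite(f'pics/{n}0.png',optics.get_image(n))
    i=optics.camera_info(n);print(n,i)
a=[cv2.imread(f'pics/{n}0.png') for n in('scene','side')]
for n,x in zip(('scene','side'),a): cv2.imwrite(f'pics/{n}0b.png',cv2.resize(x,(800,600),interpolation=cv2.INTER_CUBIC))
E
```

```text
[ 205.7657 -589.513   230.2145] [-0.167   0.986   0.0011 -0.0002] 0.0
scene {'camera_matrix': array([[490.7264,   0.    , 258.6584],
       [  0.    , 490.7264, 191.005 ],
       [  0.    ,   0.    ,   1.    ]]), 'view': array([[   -0.7726,    -0.6348,    -0.0083,   460.5284],
       [    0.4523,    -0.5596,     0.6945,  -371.4765],
       [   -0.4456,     0.5328,     0.7194, -1326.3433],
       [    0.    ,     0.    ,     0.    ,     1.    ]])}
side {'camera_matrix': array([[370.0626,   0.    , 257.2402],
       [  0.    , 370.0626, 190.0291],
       [  0.    ,   0.    ,   1.    ]]), 'view': array([[   -1.    ,     0.0024,     0.0065,   591.6083],
       [    0.0049,    -0.4043,     0.9146,  -142.7021],
       [    0.0048,     0.9146,     0.4043, -1194.5435],
       [    0.    ,     0.    ,     0.    ,     1.    ]])}
wrist {'camera_matrix': array([[269.2757,   0.    , 250.7649],
       [  0.    , 269.2757, 192.6381],
       [  0.    ,   0.    ,   1.    ]]), 'T_tool_cam': array([[   0.0008,    0.9448,    0.3278,   85.0068],
       [   1.    ,   -0.0006,   -0.0006,   -0.6018],
       [  -0.0004,    0.3278,   -0.9448, -142.6118],
       [   0.    ,    0.    ,    0.    ,    1.    ]])}
```

View pics/scene0b.png

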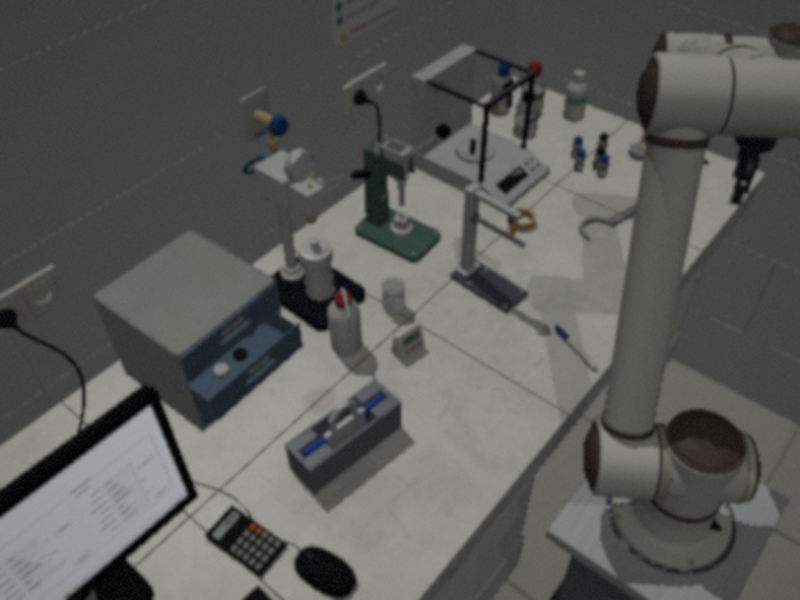

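View pics/side0b.png

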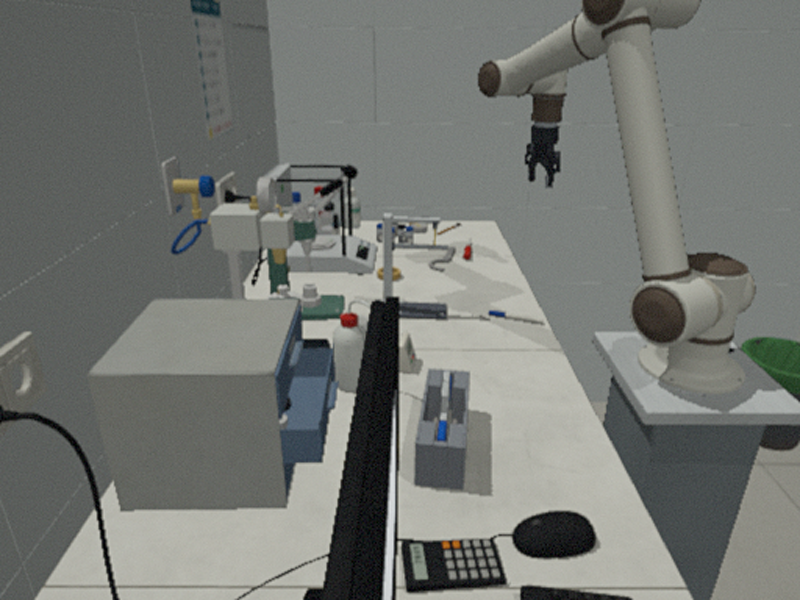

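The scene view has the dock at about (345,435), with the rack's eye seen edge-on in it. The stand is at about (490,240), with its peg pointing toward the robot. The bottle (345,325), beaker (395,297) and timer (408,343) sit between them. I'll enlarge the dock and stand.

Run:
```python
import cv2,numpy as np
a=cv2.imread('pics/scene0.png')
def crop(a,x,y,w,h,s):
    c=cv2.resize(a[y:y+h,x:x+w],None,fx=s,fy=s,interpolation=cv2.INTER_CUBIC)
    c=cv2.convertScaleAbs(c,alpha=1.5)
    for k in range(0,w,10): cv2.putText(c,str(x+k),(k*s,8),0,.3,(0,255,255)); cv2.line(c,(k*s,10),(k*s,14),(0,255,255))
    for k in range(0,h,10): cv2.putText(c,str(y+k),(0,k*s+4),0,.3,(0,255,255)); 
    return c
A=crop(a,180,240,80,75,5);B=crop(a,275,110,80,95,5)
o=np.zeros((475,800,3),np.uint8);o[:375,:400]=A;o[:,400:]=B
cv2.imwrite('pics/c1.png',o)
b=cv2.imread('pics/side0.png')
A=crop(b,255,225,60,90,6);B=crop(b,235,130,60,80,6)
o=np.zeros((540,720,3),np.uint8);o[:540,:360]=A;o[:480,360:]=B
cv2.imwrite('pics/c2.png',o)
```

```text
(no output)
```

View pics/c1.png

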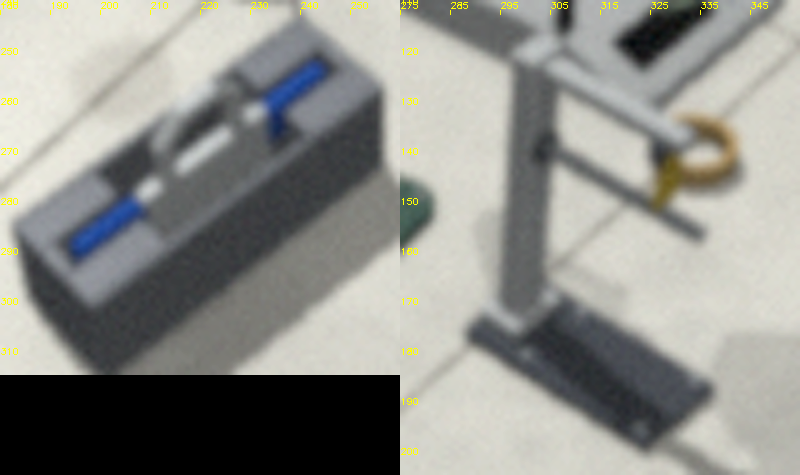

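View pics/c2.png

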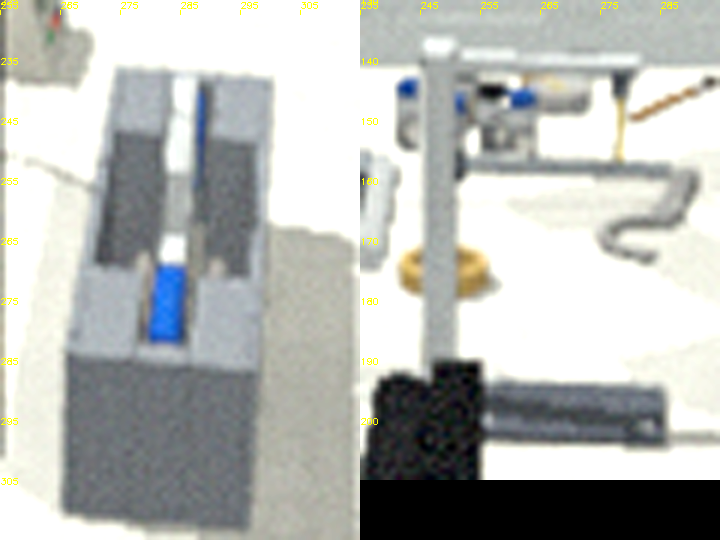

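The enlarged crops show the dock's top corners, the stand's base corners, the peg and the flap clearly in both views. I'll fit both poses from those points.

```bash
cat > h.py <<'E'
import numpy as np,cv2
from bench import arm,optics
from scipy.optimize import least_squares
np.set_printoptions(precision=3,suppress=True)
def proj(n,P):
    i=optics.camera_info(n);P=np.atleast_2d(P);c=P@i['view'][:3,:3].T+i['view'][:3,3]
    c=c*[1,-1,-1];u=c@i['camera_matrix'].T;return u[:,:2]/u[:,2:]
def ray(n,px,z):
    i=optics.camera_info(n);R=i['view'][:3,:3];t=i['view'][:3,3]
    d=R.T@(np.linalg.inv(i['camera_matrix'])@[px[0],px[1],1]*[1,-1,-1]);o=-R.T@t
    return o+d*(z-o[2])/d[2]
def place(p,L):
    c,s=np.cos(p[2]),np.sin(p[2]);L=np.array(L,float);return np.c_[c*L[:,0]-s*L[:,1]+p[0],s*L[:,0]+c*L[:,1]+p[1],L[:,2]]
def fit(obs,p0):
    f=lambda p:np.concatenate([(proj(n,place(p,[l]))[0]-px) for n,l,px in obs])
    r=least_squares(f,p0,loss='soft_l1',x_scale=[10,10,.1]);return r.x,f(r.x).reshape(-1,2)
E
python3 - <<'E'
from h import *
S,D='scene','side'
o=[(S,(37,106,80),(183,285.6)),(S,(-37,106,80),(199.4,301)),(S,(-37,-106,80),(256.6,257.6)),(S,(37,-106,80),(239.4,244.4)),
(D,(37,-106,80),(274.7,236.3)),(D,(-37,-106,80),(300.3,238)),(D,(-37,106,80),(298,285)),(D,(37,106,80),(266.3,283.7)),(D,(37,106,0),(265.3,310.8)),(D,(-37,106,0),(296.3,313))]
p,r=fit(o,[500,200,0]);print('dock',p);print(r)
o=[(S,(-34,0,170),(336,157.2)),(S,(94,0,170),(306,140)),(S,(-35,-40,10),(338,188.4)),(S,(-35,40,10),(324.6,198.5)),(S,(130,40,10),(288.6,175)),
(S,(0,0,173),(326.6,151.6)),(D,(0,0,173),(278.2,156.3)),(D,(-12,0,240),(281.3,139)),(D,(-35,40,10),(286,195))]
q,r=fit(o,[550,-200,0]);print('stand',q);print(r)
for n,px in(('bottle',(221,226)),('beaker',(255,200)),('timer',(262,228))): print(n,ray(S,px,0))
print('bottle side',ray(D,(224,248),0),'timer side',ray(D,(262,237),0))
for e in ((75,80),(-75,80)): pass
# ear top centres (z=80) in scene: ends (195.6,288.6)/(243.4,253.6)
a=ray(S,(195.5,288.5),80);b=ray(S,(243.6,254),80);print('ear ends',a,b,(a+b)/2)
print('expected', place(p,[(0,90,80),(0,-90,80),(0,0,132)]))
E
```

```text
dock [523.332 254.805  -0.129]
[[-1.092 -0.797]
 [-0.565  1.102]
 [ 0.782 -0.425]
 [ 0.693 -2.138]
 [-0.851 -1.076]
 [ 0.352 -0.876]
 [ 0.78   1.101]
 [-0.485 -0.427]
 [-0.025  0.228]
 [ 0.692  1.019]]
stand [ 516.695 -255.105   -0.093]
[[ 0.374  0.335]
 [-0.268 -0.67 ]
 [ 0.974 -1.739]
 [-0.476  0.33 ]
 [-0.812 -0.042]
 [ 1.482  0.252]
 [-0.366  0.635]
 [ 0.421  0.294]
 [-0.478  7.194]]
bottle [680.852  88.148   0.   ]
beaker [668.746 -68.938   0.   ]
timer [572.829  11.389   0.   ]
bottle side [691.732  86.416   0.   ] timer side [576.604  21.93    0.   ]
ear ends [536.658 340.215  80.   ] [510.776 170.69   80.   ] [523.717 255.452  80.   ]
expected [[534.905 344.058  80.   ]
 [511.759 165.552  80.   ]
 [523.332 254.805 132.   ]]
```

```bash
cat >> h.py <<'E'
from scipy.spatial.transform import Rotation as Ro
def go(pos,phi):  # tool down, closing line at angle phi (deg); prints slide/dr from the present pose
    s=arm.read_state();R0=Ro.from_quat(s['ee_rot'])
    y=np.array([np.cos(np.radians(phi)),np.sin(np.radians(phi)),0]);z=np.array([0,0,-1.]);R=Ro.from_matrix(np.c_[np.cross(y,z),y,z])
    print('t',s['clock'],'pos',np.array(s['position']),'slide',R0.inv().apply(np.array(pos)-s['position']),'dr',(R0.inv()*R).as_rotvec()/np.radians(8))
E
python3 - <<'E'
from h import *
go([523,255,215],180-7.4)
print(ray('scene',(368,221),0),ray('scene',(350,207),0))
E
```

```text
t 0.15 pos [ 205.824 -589.667  230.457] slide [-577.725  693.008   16.581] dr [ 0.012  0.006 -7.921]
[ 324.169 -227.933    0.   ] [ 402.201 -243.533    0.   ]
```

>>> step_arm(motion=[{"slide": [-578, 693, 16], "dr": [0, 0, -7.92], "jaw": 85}, {"slide": [-578, 693, 16], "dr": [0, 0, -7.92], "jaw": 85}, {"slide": [-578, 693, 16], "dr": [0, 0, -7.92], "jaw": 85}, {"slide": [-578, 693, 16], "dr": [0, 0, -7.92], "jaw": 85}, {"slide": [-578, 693, 16], "dr": [0, 0, -7.92], "jaw": 85}, {"slide": [-578, 693, 16], "dr": [0, 0, -7.92], "jaw": 85}, {"slide": [-578, 693, 16], "dr": [0, 0, -7.92], "jaw": 85}, {"slide": [-578, 693, 16], "dr": [0, 0, -7.92], "jaw": 85}])

```text
clock: 1.15
position: [382.0, -120.1, 222.6]
ee_rot: [-0.66, 0.751, -0.0, 0.0]
contact_force: [0.8, -0.3, -0.2]
gripper_width: 84.9
grasp_force: 0.0
```

Run:
```python
from h import *
go([523,255,215],172.6)
```

```text
t 1.15 pos [ 381.983 -120.103  222.646] slide [-390.135  -91.547    7.811] dr [-0.007  0.002  0.   ]
```

>>> step_arm(motion=[{"slide": [-390, -92, 8], "dr": [0, 0, 0], "jaw": 85}, {"slide": [-390, -92, 8], "dr": [0, 0, 0], "jaw": 85}, {"slide": [-390, -92, 8], "dr": [0, 0, 0], "jaw": 85}, {"slide": [-390, -92, 8], "dr": [0, 0, 0], "jaw": 85}, {"slide": [-390, -92, 8], "dr": [0, 0, 0], "jaw": 85}, {"slide": [-390, -92, 8], "dr": [0, 0, 0], "jaw": 85}, {"slide": [-390, -92, 8], "dr": [0, 0, 0], "jaw": 85}, {"slide": [-390, -92, 8], "dr": [0, 0, 0], "jaw": 85}])

```text
clock: 2.15
position: [523.3, 254.3, 213.2]
ee_rot: [-0.661, 0.751, 0.0, -0.001]
contact_force: [-1.3, -0.2, -0.2]
gripper_width: 84.9
grasp_force: 0.0
```

```bash
cat >> h.py <<'E'
def wproj(s,P):
    i=optics.camera_info('wrist');T=i['T_tool_cam'];R=Ro.from_quat(s['ee_rot']).as_matrix()
    t=(np.atleast_2d(P)-s['position'])@R; c=(t-T[:3,3])@T[:3,:3]; u=(c*[1,-1,-1])@i['camera_matrix'].T; return u[:,:2]/u[:,2:]
def wray(s,px,z):
    i=optics.camera_info('wrist');T=i['T_tool_cam'];R=Ro.from_quat(s['ee_rot']).as_matrix()
    d=R@T[:3,:3]@(np.linalg.inv(i['camera_matrix'])@[px[0],px[1],1]*[1,-1,-1]);o=R@T[:3,3]+s['position'];return o+d*(z-o[2])/d[2]
def wshot(name,pts=(),sc=1.5625):
    s=arm.read_state();im=optics.get_image('wrist')
    im=cv2.convertScaleAbs(cv2.resize(im,None,fx=sc,fy=sc,interpolation=cv2.INTER_CUBIC),alpha=1.3)
    for p in (wproj(s,pts) if len(pts) else ()): cv2.circle(im,tuple(int(round(v*sc)) for v in p),3,(0,0,255),1)
    cv2.imwrite('pics/'+name,im);return s
E
python3 - <<'E'
from h import *
s=wshot('w1.png',place([523.3,254.8,-.129],[(0,30,132),(0,-30,132),(5,0,132),(-5,0,132),(0,90,80),(0,-90,80),(37,-106,80),(-37,-106,80),(37,106,80),(-37,106,80)]))
print(s['position'],s['ee_rot'])
E
```

```text
[523.258 254.347 213.189] [-0.661  0.751  0.    -0.001]
```

View pics/w1.png

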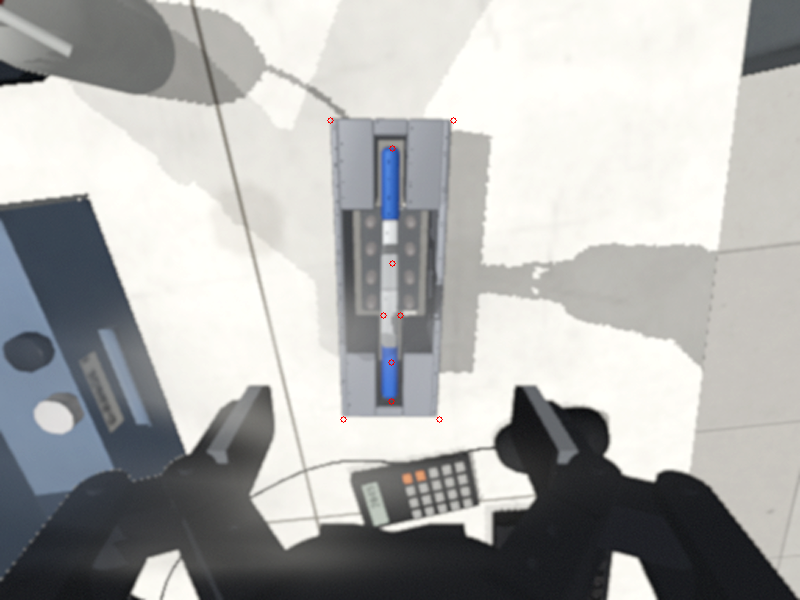

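The wrist view shows the rack centred in the dock. The ear and dock corner predictions agree within about 2 mm, with the rack roughly 1 mm further toward +x. I'll descend and grip the eye.

>>> step_arm(motion=[{"slide": [0, -1, 50], "dr": [0, 0, 0], "jaw": 85}, {"slide": [-0.5, -1, 90], "dr": [0, 0, 0], "jaw": 85}, {"slide": [-0.5, -1, 108], "dr": [0, 0, 0], "jaw": 60}, {"slide": [-0.5, -1, 108], "dr": [0, 0, 0], "jaw": 30}, {"slide": [-0.5, -1, 108], "dr": [0, 0, 0], "jaw": 0}, {"slide": [-0.5, -1, 108], "dr": [0, 0, 0], "jaw": 0}, {"slide": [-0.5, -1, 108], "dr": [0, 0, 0], "jaw": 0}, {"slide": [-0.5, -1, 108], "dr": [0, 0, 0], "jaw": 0}])

```text
clock: 3.2
position: [525.1, 253.5, 108.1]
ee_rot: [-0.66, 0.751, -0.0, 0.001]
contact_force: [-0.2, -0.6, 6.2]
gripper_width: 9.0
grasp_force: 59.5
```

>>> step_arm(motion=[{"slide": [0, 0, -5], "dr": [0, 0, 0], "jaw": 0}, {"slide": [0, 0, -15], "dr": [0, 0, 0], "jaw": 0}, {"slide": [0, 0, -30], "dr": [0, 0, 0], "jaw": 0}, {"slide": [0, 0, -45], "dr": [0, 0, 0], "jaw": 0}, {"slide": [0, 0, -60], "dr": [0, 0, 0], "jaw": 0}, {"slide": [0, 0, -75], "dr": [0, 0, 0], "jaw": 0}, {"slide": [0, 0, -90], "dr": [0, 0, 0], "jaw": 0}, {"slide": [0, 0, -100], "dr": [0, 0, 0], "jaw": 0}])

```text
clock: 4.2
position: [524.5, 253.3, 207.7]
ee_rot: [-0.66, 0.751, -0.0, 0.001]
contact_force: [0.2, 0.4, -2.6]
gripper_width: 8.7
grasp_force: 58.5
```

Run:
```python
from h import *
s=arm.read_state();print(s['contact_force'],s['wrist_torque'],s['gripper_width'])
go([440,-50,205],174.7)
a=optics.get_image('side');b=optics.get_image('scene')
cv2.imwrite('pics/l1.png',np.hstack([cv2.resize(a[150:350,200:350],None,fx=2.6,fy=2.6,interpolation=2),cv2.resize(b[170:370,150:300],None,fx=2.6,fy=2.6,interpolation=2)]))
```

```text
[ 0.195  0.401 -2.573] [0.04  0.006 0.003] 8.71428938275523
t 4.2 pos [524.503 253.331 207.725] slide [311.687  44.755   2.427] dr [-0.006  0.006 -0.262]
```

View pics/l1.png

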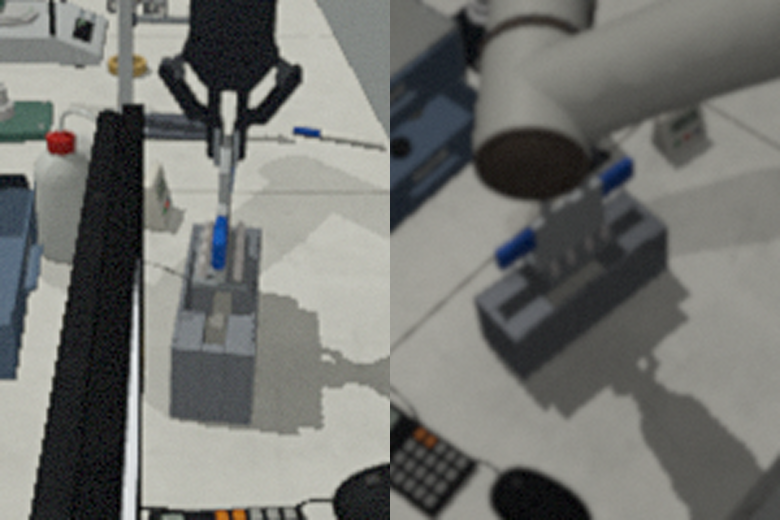

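The rack is held by its eye and is upright and clear of the dock. I'll carry it to the open bench.

>>> step_arm(motion=[{"slide": [18, 2.6, 0], "dr": [0, 0, 0], "jaw": 0}, {"slide": [60, 8.6, 0], "dr": [0, 0, -0.1], "jaw": 0}, {"slide": [115, 16.5, 0], "dr": [0, 0, -0.2], "jaw": 0}, {"slide": [172, 24.7, 0], "dr": [0, 0, -0.26], "jaw": 0}, {"slide": [228, 32.7, 0], "dr": [0, 0, -0.26], "jaw": 0}, {"slide": [276, 39.6, 0], "dr": [0, 0, -0.26], "jaw": 0}, {"slide": [304, 43.6, 0], "dr": [0, 0, -0.26], "jaw": 0}, {"slide": [312, 45, 0], "dr": [0, 0, -0.26], "jaw": 0}])

```text
clock: 5.3
position: [437.8, -52.3, 206.0]
ee_rot: [-0.672, 0.74, 0.0, -0.001]
contact_force: [1.0, -0.0, -2.5]
gripper_width: 8.9
grasp_force: 58.5
```

>>> step_arm(motion=[{"slide": [0, 0, 15], "dr": [0, 0, 0], "jaw": 0}, {"slide": [0, 0, 40], "dr": [0, 0, 0], "jaw": 0}, {"slide": [0, 0, 65], "dr": [0, 0, 0], "jaw": 0}, {"slide": [0, 0, 82], "dr": [0, 0, 0], "jaw": 0}, {"slide": [0, 0, 90], "dr": [0, 0, 0], "jaw": 0}, {"slide": [0, 0, 95], "dr": [0, 0, 0], "jaw": 0}, {"slide": [0, 0, 98], "dr": [0, 0, 0], "jaw": 0}, {"slide": [0, 0, 98], "dr": [0, 0, 0], "jaw": 0}])

```text
clock: 6.3
position: [439.7, -50.4, 108.7]
ee_rot: [-0.674, 0.739, -0.0, 0.0]
contact_force: [-0.8, 0.3, -2.6]
gripper_width: 9.0
grasp_force: 58.5
```

>>> step_arm(motion=[{"slide": [0, 0, 0.5], "dr": [0, 0, 0], "jaw": 0}, {"slide": [0, 0, 1], "dr": [0, 0, 0], "jaw": 0}, {"slide": [0, 0, 1.3], "dr": [0, 0, 0], "jaw": 0}, {"slide": [0, 0, 1.6], "dr": [0, 0, 0], "jaw": 0}, {"slide": [0, 0, 1.8], "dr": [0, 0, 0], "jaw": 0}, {"slide": [0, 0, 2], "dr": [0, 0, 0], "jaw": 0}, {"slide": [0, 0, 2], "dr": [0, 0, 0], "jaw": 0}, {"slide": [0, 0, 2], "dr": [0, 0, 0], "jaw": 0}])

```text
clock: 7.3
position: [440.3, -50.6, 108.1]
ee_rot: [-0.674, 0.739, -0.001, 0.001]
contact_force: [-3.2, -0.3, 10.1]
gripper_width: 9.1
grasp_force: 60.1
```

The foot is on the bench (10 N), so I'll release and rise.

>>> step_arm(motion=[{"slide": [0, 0, 0], "dr": [0, 0, 0], "jaw": 16}, {"slide": [0, 0, 0], "dr": [0, 0, 0], "jaw": 30}, {"slide": [0, 0, 0], "dr": [0, 0, 0], "jaw": 50}, {"slide": [0, 0, 0], "dr": [0, 0, 0], "jaw": 60}, {"slide": [0, 0, -20], "dr": [0, 0, 0], "jaw": 60}, {"slide": [0, 0, -50], "dr": [0, 0, 0], "jaw": 60}, {"slide": [0, 0, -80], "dr": [0, 0, 0], "jaw": 60}, {"slide": [0, 0, -80], "dr": [0, 0, 0], "jaw": 60}])

```text
clock: 8.3
position: [441.0, -50.1, 188.6]
ee_rot: [-0.674, 0.739, -0.001, 0.002]
contact_force: [0.4, 0.2, -0.9]
gripper_width: 59.7
grasp_force: 0.0
```

Run:
```python
from h import *
s=wshot('w2.png',place([440.3,-50.6,-.0925],[(0,30,132),(0,-30,132),(0,90,80),(0,-90,80)]))
print(s['position'],s['ee_rot'])
```

```text
[441.028 -50.149 188.588] [-0.674  0.739 -0.001  0.002]
```

View pics/w2.png

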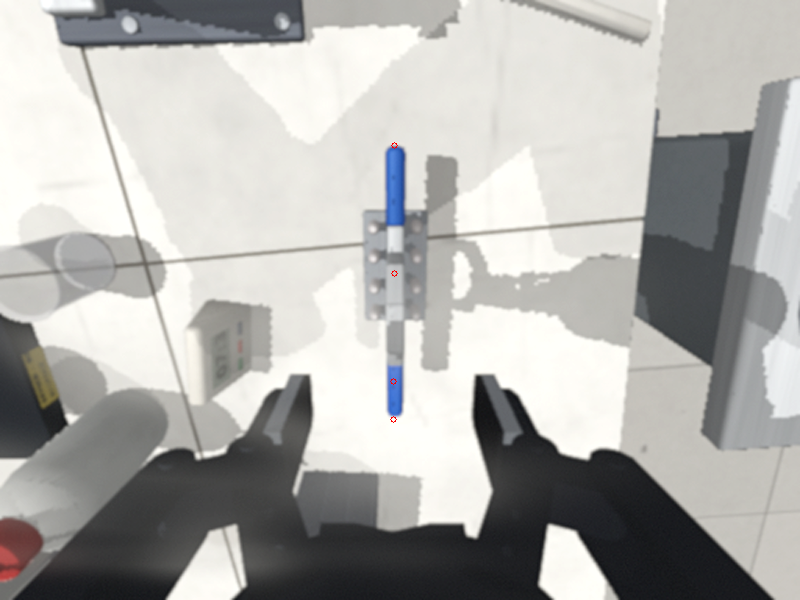

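The wrist view shows the rack standing upright at the predicted spot: ears at (395,148) and (395,415), foot at (395,265). The stand base shows at the top left. I'll grip the right ear.

Run:
```python
from h import *
go([433.2,-129.2,48],174.7)
s=arm.read_state();print(wray(s,(194,25.6),10),place([516.7,-255.1,-.093],[(-35,40,10),(130,40,10)]))
```

```text
t 8.35 pos [439.794 -50.237 187.017] slide [ 79.37  -0.51 138.94] dr [-0.013  0.007 -0.004]
[ 483.833 -211.875   10.   ] [[ 485.566 -212.023   10.   ]
 [ 649.853 -227.345   10.   ]]
```

>>> step_arm(motion=[{"slide": [40, 0, 0], "dr": [0, 0, 0], "jaw": 60}, {"slide": [79, 0, 5], "dr": [0, 0, 0], "jaw": 60}, {"slide": [79, 0, 50], "dr": [0, 0, 0], "jaw": 60}, {"slide": [79, 0, 95], "dr": [0, 0, 0], "jaw": 60}, {"slide": [79, 0, 125], "dr": [0, 0, 0], "jaw": 60}, {"slide": [79, 0, 139], "dr": [0, 0, 0], "jaw": 60}, {"slide": [79, 0, 139], "dr": [0, 0, 0], "jaw": 60}, {"slide": [79, 0, 139], "dr": [0, 0, 0], "jaw": 60}])

```text
clock: 9.35
position: [432.2, -129.1, 47.5]
ee_rot: [-0.674, 0.739, 0.0, -0.0]
contact_force: [-0.1, -0.2, 1.0]
gripper_width: 60.0
grasp_force: 0.0
```

>>> step_arm(motion=[{"slide": [0, 0, 0], "dr": [0, 0, 0], "jaw": 30}, {"slide": [0, 0, 0], "dr": [0, 0, 0], "jaw": 15}, {"slide": [0, 0, 0], "dr": [0, 0, 0], "jaw": 5}, {"slide": [0, 0, 0], "dr": [0, 0, 0], "jaw": 0}, {"slide": [0, 0, 0], "dr": [0, 0, 0], "jaw": 0}, {"slide": [0, 0, 0], "dr": [0, 0, 0], "jaw": 0}, {"slide": [0, 0, 0], "dr": [0, 0, 0], "jaw": 0}, {"slide": [0, 0, 0], "dr": [0, 0, 0], "jaw": 0}])

```text
clock: 10.35
position: [432.5, -129.1, 48.0]
ee_rot: [-0.674, 0.739, -0.0, 0.0]
contact_force: [0.2, -0.4, 5.0]
gripper_width: 11.0
grasp_force: 59.9
```

>>> step_arm(motion=[{"slide": [0, 0, -4], "dr": [0, 0, 0], "jaw": 0}, {"slide": [0, 0, -12], "dr": [0, 0, 0], "jaw": 0}, {"slide": [0, 0, -26], "dr": [0, 0, 0], "jaw": 0}, {"slide": [0, 0, -40], "dr": [0, 0, 0], "jaw": 0}, {"slide": [0, 0, -50], "dr": [0, 0, 0], "jaw": 0}, {"slide": [0, 0, -56], "dr": [0, 0, 0], "jaw": 0}, {"slide": [0, 0, -58], "dr": [0, 0, 0], "jaw": 0}, {"slide": [0, 0, -58], "dr": [0, 0, 0], "jaw": 0}])

```text
clock: 11.35
position: [431.9, -129.1, 105.2]
ee_rot: [-0.674, 0.739, 0.0, -0.0]
contact_force: [0.8, 0.3, -1.7]
gripper_width: 11.0
grasp_force: 58.6
```

Run:
```python
from h import *
go([434.7,-326.8,106],174.7)
s=arm.read_state();print(s['contact_force'],s['wrist_torque'])
```

```text
t 11.35 pos [ 431.929 -129.053  105.237] slide [196.637 -21.105  -0.773] dr [ 0.004 -0.    -0.003]
[ 0.773  0.326 -1.658] [-0.181 -0.002  0.009]
```

>>> step_arm(motion=[{"slide": [10, -1, 0], "dr": [0, 0, 0], "jaw": 0}, {"slide": [35, -4, 0], "dr": [0, 0, 0], "jaw": 0}, {"slide": [70, -8, 0], "dr": [0, 0, 0], "jaw": 0}, {"slide": [108, -12, 0], "dr": [0, 0, 0], "jaw": 0}, {"slide": [145, -16, 0], "dr": [0, 0, 0], "jaw": 0}, {"slide": [175, -19, 0], "dr": [0, 0, 0], "jaw": 0}, {"slide": [192, -21, 0], "dr": [0, 0, 0], "jaw": 0}, {"slide": [197, -21, 0], "dr": [0, 0, 0], "jaw": 0}])

```text
clock: 12.35
position: [434.5, -327.9, 104.9]
ee_rot: [-0.673, 0.74, 0.0, -0.0]
contact_force: [-0.2, 0.2, -3.1]
gripper_width: 10.8
grasp_force: 60.7
```

Run:
```python
from h import *
s=arm.read_state();go([434.7,-326.8,106],174.7)
R=Ro.from_quat(s['ee_rot']).as_matrix();p=np.array(s['position'])
q=[516.7,-255.1,-.093]
# predicted rack pts in tool: eye top/bottom corners and peg pts
e=lambda x,y,z: p+np.array(place([0,0,-.0925],[(x,79+y,z+54)])[0])
pts=np.array([e(0,30,30),e(0,-30,30),e(0,0,20),e(0,0,-20),e(0,169-79-0,-37)] )
peg=place(q,[(-34,0,170),(0,0,173),(94,0,170)])
n=[]
for c,x,y,w,h,sc in(('scene',270,100,100,110,5),('side',220,120,80,105,5)):
    im=optics.get_image(c)
    v=cv2.convertScaleAbs(cv2.resize(im[y:y+h,x:x+w],None,fx=sc,fy=sc,interpolation=2),alpha=1.3)
    for P,col in((pts,(0,0,255)),(peg,(0,255,0))):
        for u in proj(c,P): cv2.circle(v,(int((u[0]-x+.5)*sc),int((u[1]-y+.5)*sc)),4,col,1)
    n.append(cv2.copyMakeBorder(v,0,550-v.shape[0],0,0,0)[:,:400])
cv2.imwrite('pics/ins.png',np.hstack(n))
```

```text
t 12.35 pos [ 434.453 -327.949  104.913] slide [-1.168 -0.137 -1.087] dr [ 0.005  0.003 -0.013]
```

View pics/ins.png

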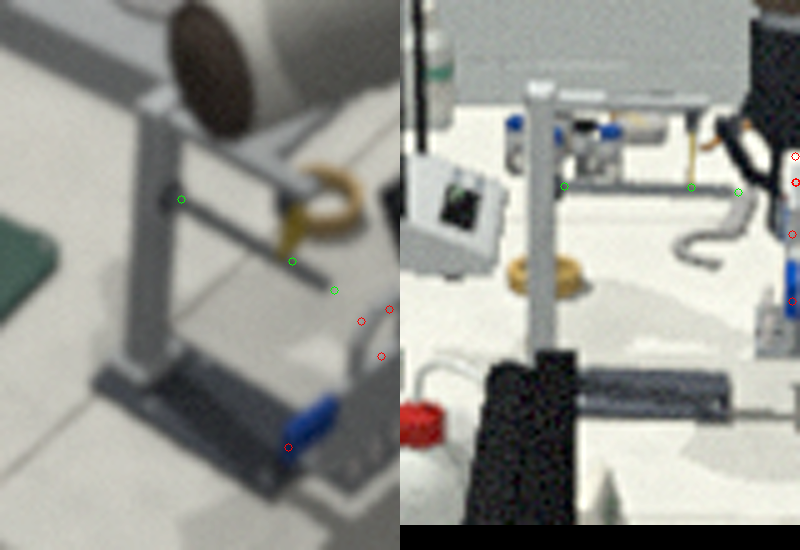

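The green peg and flap predictions sit on the peg in both views. The rack's red predictions match within about 2 mm. I'll raise it 2 mm and thread the peg tip to just before the flap.

>>> step_arm(motion=[{"slide": [-1, 0, -2], "dr": [0, 0, 0], "jaw": 0}, {"slide": [-1, -8, -2], "dr": [0, 0, 0], "jaw": 0}, {"slide": [-1, -18, -2], "dr": [0, 0, 0], "jaw": 0}, {"slide": [-1, -28, -2], "dr": [0, 0, 0], "jaw": 0}, {"slide": [-1, -38, -2], "dr": [0, 0, 0], "jaw": 0}, {"slide": [-1, -48, -2], "dr": [0, 0, 0], "jaw": 0}, {"slide": [-1, -56, -2], "dr": [0, 0, 0], "jaw": 0}, {"slide": [-1, -60, -2], "dr": [0, 0, 0], "jaw": 0}])

```text
clock: 13.45
position: [495.1, -331.8, 107.3]
ee_rot: [-0.674, 0.739, 0.0, -0.0]
contact_force: [0.3, -0.3, -2.3]
gripper_width: 11.3
grasp_force: 60.7
```

Run:
```python
from h import *
go([434.7,-326.8,106],174.7)
n=[]
for c,x,y,w,h,sc in(('scene',280,110,80,110,5),('side',240,125,80,110,5)):
    im=optics.get_image(c)
    n.append(cv2.convertScaleAbs(cv2.resize(im[y:y+h,x:x+w],None,fx=sc,fy=sc,interpolation=2),alpha=1.3))
cv2.imwrite('pics/ins2.png',np.hstack(n))
```

```text
t 13.45 pos [ 495.121 -331.771  107.255] slide [ 0.65  60.622  1.269] dr [ 0.002  0.    -0.002]
```

View pics/ins2.png

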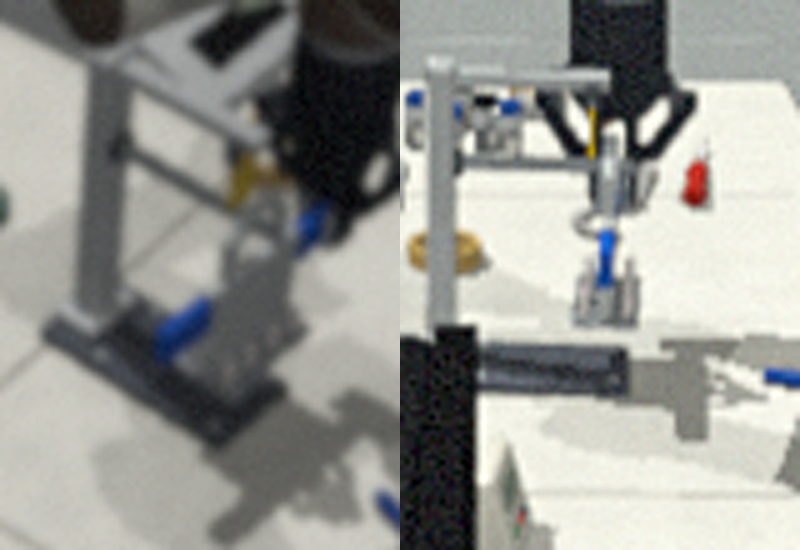

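The peg enters the eye with no contact force, and the flap is still ahead. I'll push on to about 60 mm past the hinge.

>>> step_arm(motion=[{"slide": [0, -5, 0], "dr": [0, 0, 0], "jaw": 0}, {"slide": [0, -15, 0], "dr": [0, 0, 0], "jaw": 0}, {"slide": [0, -27, 0], "dr": [0, 0, 0], "jaw": 0}, {"slide": [0, -39, 0], "dr": [0, 0, 0], "jaw": 0}, {"slide": [0, -51, 0], "dr": [0, 0, 0], "jaw": 0}, {"slide": [0, -63, 0], "dr": [0, 0, 0], "jaw": 0}, {"slide": [0, -72, 0], "dr": [0, 0, 0], "jaw": 0}, {"slide": [0, -75, 0], "dr": [0, 0, 0], "jaw": 0}])

```text
clock: 14.55
position: [569.9, -338.7, 107.2]
ee_rot: [-0.674, 0.739, 0.0, -0.0]
contact_force: [-0.7, 0.2, -2.7]
gripper_width: 11.2
grasp_force: 60.7
```

>>> step_arm(motion=[{"slide": [0, 0, 0], "dr": [0, 0, 0], "jaw": 0}, {"slide": [0, 0, 1], "dr": [0, 0, 0], "jaw": 0}, {"slide": [0, 0, 2], "dr": [0, 0, 0], "jaw": 0}, {"slide": [0, 0, 3], "dr": [0, 0, 0], "jaw": 0}, {"slide": [0, 0, 3.5], "dr": [0, 0, 0], "jaw": 0}, {"slide": [0, 0, 4], "dr": [0, 0, 0], "jaw": 0}, {"slide": [0, 0, 4.5], "dr": [0, 0, 0], "jaw": 0}, {"slide": [0, 0, 4.5], "dr": [0, 0, 0], "jaw": 0}])

```text
clock: 15.55
position: [569.3, -338.7, 102.9]
ee_rot: [-0.674, 0.739, 0.0, -0.0]
contact_force: [0.9, -0.8, -2.6]
gripper_width: 11.2
grasp_force: 60.7
```

>>> step_arm(motion=[{"slide": [0, 0, 0.3], "dr": [0, 0, 0], "jaw": 0}, {"slide": [0, 0, 0.6], "dr": [0, 0, 0], "jaw": 0}, {"slide": [0, 0, 0.9], "dr": [0, 0, 0], "jaw": 0}, {"slide": [0, 0, 1.2], "dr": [0, 0, 0], "jaw": 0}, {"slide": [0, 0, 1.5], "dr": [0, 0, 0], "jaw": 0}, {"slide": [0, 0, 1.5], "dr": [0, 0, 0], "jaw": 0}, {"slide": [0, 0, 1.5], "dr": [0, 0, 0], "jaw": 0}, {"slide": [0, 0, 1.5], "dr": [0, 0, 0], "jaw": 0}])

```text
clock: 16.55
position: [569.5, -338.6, 101.9]
ee_rot: [-0.674, 0.739, -0.0, 0.0]
contact_force: [-0.4, 2.8, 2.3]
gripper_width: 11.4
grasp_force: 61.5
```

The peg now carries the rack. I'll release gently and wait.

>>> step_arm(motion=[{"slide": [0, 0, -0.6], "dr": [0, 0, 0], "jaw": 0}, {"slide": [0, 0, -0.6], "dr": [0, 0, 0], "jaw": 13}, {"slide": [0, 0, -0.6], "dr": [0, 0, 0], "jaw": 18}, {"slide": [0, 0, -0.6], "dr": [0, 0, 0], "jaw": 28}, {"slide": [0, 0, -0.6], "dr": [0, 0, 0], "jaw": 40}, {"slide": [0, 0, -0.6], "dr": [0, 0, 0], "jaw": 55}, {"slide": [0, 0, -0.6], "dr": [0, 0, 0], "jaw": 60}, {"slide": [0, 0, -0.6], "dr": [0, 0, 0], "jaw": 60}])

```text
clock: 17.55
position: [569.3, -338.7, 102.1]
ee_rot: [-0.674, 0.739, -0.0, 0.0]
contact_force: [-0.3, 0.1, 0.8]
gripper_width: 60.3
grasp_force: 0.0
```

>>> step_arm(motion=[{"slide": [0, 0, 0], "dr": [0, 0, 0], "jaw": 60}, {"slide": [0, 0, 0], "dr": [0, 0, 0], "jaw": 60}, {"slide": [2, 0, -15], "dr": [0, 0, 0], "jaw": 60}, {"slide": [6, 0, -40], "dr": [0, 0, 0], "jaw": 60}, {"slide": [14, 0, -75], "dr": [0, 0, 0], "jaw": 60}, {"slide": [22, 0, -115], "dr": [0, 0, 0], "jaw": 60}, {"slide": [30, 0, -150], "dr": [0, 0, 0], "jaw": 60}, {"slide": [30, 0, -150], "dr": [0, 0, 0], "jaw": 60}])

```text
clock: 18.55
position: [567.8, -370.1, 257.5]
ee_rot: [-0.673, 0.739, -0.004, 0.002]
contact_force: [-0.4, -0.8, 0.0]
gripper_width: 60.3
grasp_force: 0.0
```

>>> step_arm(motion=[{"slide": [0, 30, 0], "dr": [0, 0, 0], "jaw": 60}, {"slide": [20, 60, 0], "dr": [0, 0, 0], "jaw": 60}, {"slide": [40, 60, 0], "dr": [0, 0, 0], "jaw": 60}, {"slide": [60, 60, 0], "dr": [0, 0, 0], "jaw": 60}, {"slide": [60, 60, 0], "dr": [0, 0, 0], "jaw": 60}, {"slide": [60, 60, 0], "dr": [0, 0, 0], "jaw": 60}, {"slide": [60, 60, 0], "dr": [0, 0, 0], "jaw": 60}, {"slide": [60, 60, 0], "dr": [0, 0, 0], "jaw": 60}])

```text
clock: 19.55
position: [501.5, -422.3, 252.1]
ee_rot: [-0.674, 0.739, -0.0, 0.0]
contact_force: [1.3, 0.4, 0.1]
gripper_width: 59.6
grasp_force: 0.0
```

Run:
```python
from h import *
n=[]
for c,x,y,w,h,sc in(('scene',280,110,80,110,5),('side',235,125,80,110,5)):
    im=optics.get_image(c)
    v=cv2.convertScaleAbs(cv2.resize(im[y:y+h,x:x+w],None,fx=sc,fy=sc,interpolation=2),alpha=1.3)
    for u in proj(c,place([516.7,-255.1,-.093],[(60,90,119),(60,-90,119),(60,0,186)])): cv2.circle(v,(int((u[0]-x+.5)*sc),int((u[1]-y+.5)*sc)),4,(0,0,255),1)
    n.append(v)
cv2.imwrite('pics/fin.png',np.hstack(n))
a=cv2.cvtColor(optics.get_image('side'),6).astype(int);b=None
for k in range(3): b=cv2.cvtColor(optics.get_image('side'),6).astype(int); print(abs(b-a)[125:235,235:320].mean()); a=b
print(arm.read_state()['clock'],arm.read_state()['contact_force'])
```

```text
2.4385026737967914
2.4077005347593583
2.3899465240641713
19.85 [-0.644 -0.832  0.026]
```

View pics/fin.png

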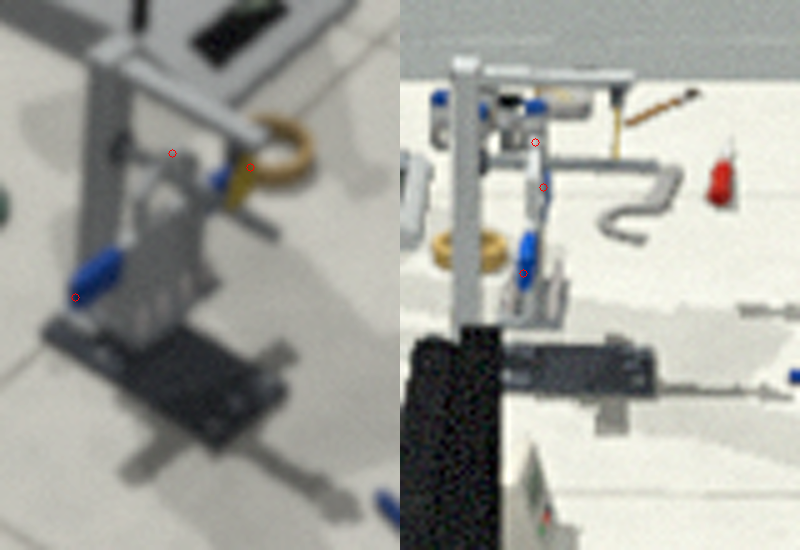

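The rack hangs on the peg, with the flap hanging vertically shut at side (617,135) and the gripper clear. The left ear looks a few mm high, so I'll wait and check for swing numerically using the blue ear's centroid.

>>> step_arm(motion=[{"slide": [0, 0, 0], "dr": [0, 0, 0], "jaw": 60}, {"slide": [0, 0, 0], "dr": [0, 0, 0], "jaw": 60}, {"slide": [0, 0, 0], "dr": [0, 0, 0], "jaw": 60}, {"slide": [0, 0, 0], "dr": [0, 0, 0], "jaw": 60}, {"slide": [0, 0, 0], "dr": [0, 0, 0], "jaw": 60}, {"slide": [0, 0, 0], "dr": [0, 0, 0], "jaw": 60}, {"slide": [0, 0, 0], "dr": [0, 0, 0], "jaw": 60}, {"slide": [0, 0, 0], "dr": [0, 0, 0], "jaw": 60}])

```text
clock: 20.85
position: [501.2, -422.7, 252.0]
ee_rot: [-0.674, 0.739, 0.0, 0.0]
contact_force: [-0.3, -0.7, -0.1]
gripper_width: 60.2
grasp_force: 0.0
```

Run:
```python
from h import *
def cen(im,x,y,w,h):
    c=im[y:y+h,x:x+w].astype(int);m=(c[...,0]-c[...,2])>50;v,u=np.nonzero(m);return np.array([u.mean()+x,v.mean()+y,m.sum()])
for k in range(12):
    im=optics.get_image('scene');print(cen(im,292,155,18,20),cen(im,321,140,7,12))
print(proj('scene',place([516.7,-255.1,-.093],[(60,68,119),(60,-68,119)])))
```

```text
[298.892 163.595  37.   ] [323.5 145.    2. ]
[298.725 163.95   40.   ] [324. 145.   1.]
[298.757 163.73   37.   ] [323.5 145.    2. ]
[298.7  163.85  40.  ] [323. 145.   1.]
[298.868 163.711  38.   ] [323.5 145.    2. ]
[298.75  163.925  40.   ] [323.5 145.    2. ]
[298.8 163.9  40. ] [324. 145.   1.]
[298.833 163.611  36.   ] [323.5 145.    2. ]
[298.795 163.795  39.   ] [323.5 145.    2. ]
[298.744 163.846  39.   ] [324. 145.   1.]
[298.814 164.093  43.   ] [323.  145.5   2. ]
[298.775 163.875  40.   ] [323.5 145.    2. ]
[[299.    165.688]
 [325.525 146.107]]
```

```bash
python3 -c "
from bench import arm;print(arm.job_done())"
```

```text
the job is handed in; nothing more can be done
None
```

The job is handed in at about 21.5 s of the allowed 64 s: the rack was drawn from the dock, stood upright and released on the bench, then hung still by its eye on the peg with the flap shut behind it; the hand-in returned no verdict.

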